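# Close the dark chamber, release the safety catch and hold the beam shutter open

### The job

Get the imaging rig ready for an exposure: first swing the open upper shell of the black sample chamber down until its rim sits fully shut on the lower shell. Then flip the safety catch on the grey shutter box all the way over, off the lever, and after that pull the lever towards the robot as far as it goes. The lever springs back by itself, so finish while still holding it at the end of its travel, with the chamber shut, the catch left flipped, and the other things on the bench left where they are.

Things in the scene. Friction and masses are not known exactly. Their poses are not given: they have to be found in the camera images.
- chamber: Lower half of the black clamshell sample chamber, fixed to the bench: an open tray 130 (x) x 140 (y) x 40 mm high, walls 5 mm. Origin at the centre of its underside. Its -x side (roughly towards the robot) is the front; the hinge runs along the top of its +x (far) rim. It may stand left or right of the shutter box and is turned a little.
- shell (a joint): Hinge of the chamber's upper shell, rad: 0 = shut, rims meeting edge to edge; grows as the shell opens upward and away, to 2.0. The hinge is stiff (about 0.25 N m of friction): the shell stays where it is left, so it must be moved all the way down. The shell is an inverted black tray 130 x 140 x 30 mm, 200 g.
- shell_hinge (a point): Middle of the hinge line of the upper shell, at the chamber's far top rim: 65 mm along +x from the chamber's centre, 40 mm above the bench. Its y axis is the hinge line (same as the chamber's y); with the shell shut its axes are the chamber's.
- shell_tab (a point): Grip point of the aluminium pull tab at the middle of the upper shell's front edge, 154 mm from the hinge line. The tab is 24 mm wide (along the hinge line), 8 mm thick and stands 36 mm out from the edge; this point is 24 mm out. Shut, it points to the chamber's -x, 44 mm above the bench, free beneath. Pinched by its 24 mm sides it can turn between the pads as it is led round the hinge.
- shutter: Grey shutter box fixed to the bench, 130 (x) x 105 (y) x 70 mm high, with a short dark tube out of its far (+x) face. Origin at the centre of the underside, below the lever slot (the sides lie at y = -50 and y = +55 mm). Its -x side faces roughly to the robot. It is turned a little.
- catch (a joint): Hinge of the safety catch, rad: 0 = closed, its arm across the lever slot in front of the lever, which it really blocks; grows to 1.5 = fully flipped, arm upright beside the slot. Stiff hinge (about 0.09 N m of friction), stays where it is left.
- catch_pivot (a point): Catch pivot, at x 5, y 70, z 85 mm in the shutter box's frame (its left side), hinge line along the box's x. The catch is a steel rocker: a bar 10 mm wide, 90 mm long goes to -y, level across the slot; behind it a thumb tail 20 mm wide, 60 mm long, 6 mm thick points to +y and 43 degrees up. Pressing the tail down (a few N) to 43 degrees below level raises the bar and flips the catch.
- catch_tail (a point): Point on the middle of the catch's thumb tail, 5 mm short of its tip and 55 mm from the pivot. It moves from 40 mm outside (+y) and 37 mm above the pivot (catch closed) to 40 mm outside and 37 mm below it (flipped). Nothing lies beneath it but the bench.
- lever_swing (a joint): Hinge of the shutter lever, rad: 0 = at rest, leaning 0.45 rad from vertical away from the robot (to the box's +x); grows as the handle is pulled to the box's -x (towards the robot) to its stop at 0.75, leaning 0.30 rad to -x. A spring returns it: about 3 N at the handle at the start, 7 N at the stop.
- lever: The shutter lever: a steel bar 10 mm square with a black handle at its upper end. Origin at its pivot, inside the shutter box, 45 mm straight above the box's origin; hinge line along the box's y; z axis up along the lever.
- slide_box: Bystander: white slide box 85 (x) x 100 (y) x 32 mm, loose. Origin at the centre of its underside.
- oil_bottle: Bystander: small amber bottle, 32 mm across, 70 mm high, loose. Origin at the centre of its underside.
- objective: Bystander: aluminium objective lens standing on the bench, 34 mm across, 46 mm high, loose. Origin at the centre of its underside.
- lever_grip (a point): Centre of the lever's black handle, 110 mm from the pivot: a rounded block 18 mm (x) x 14 mm (y) x 52 mm long (z, along the lever). Free on all sides; it can be pinched from above by its 14 mm apart y faces, where it turns between the pads as it swings, or hooked from behind (+x).

How it is judged (in metres and radians):
On the way, in this order (a step that is already met when the one before it is completed fails the run):
1. the chamber's upper shell is fully shut on the lower shell, the catch still closed (value of joint shell below 0.04 rad and value of joint catch below 0.4 rad), for 0.2 s.
2. the safety catch is flipped all the way over, the lever not yet pulled (value of joint catch above 1.25 rad and value of joint lever_swing below 0.2 rad), for 0.2 s.
3. the lever is pulled to its stop and held by the fingers (value of joint lever_swing above 0.65 rad and contact force between the fingers and lever above 1 N), for 0.3 s.
At the end, for the whole second after the job is handed in: The upper shell is shut to within 0.04 rad, the catch is flipped beyond 1.25 of 1.5 rad, and the fingers hold the lever beyond 0.65 of 0.75 rad, touching it with more than 1 N, through the last second; no bystander has moved 30 mm (all of step 3 and value of joint shell below 0.04 rad and value of joint catch above 1.25 rad and distance of each of slide_box, oil_bottle, objective from where it was at the start of the episode below 0.03 m); the arm keeps its last pose, push and grip.
It fails at once if a bystander is pushed 30 mm or more from its place (distance of any of slide_box, oil_bottle, objective from where it was at the start of the episode above 0.03 m).
It also fails if it takes over 56 s, if anything falls off the work surface, if the arm or the gripper's body presses on something with over 40 N, if the wrist force passes 120 N, or if a joint passes its speed limit or range.

### The arm

A 7-joint arm with a two-finger parallel gripper is mounted at the origin on the work surface. World frame = base frame: x ahead of the robot, y to its left, z up, the work surface at z = 0. Lengths are in m, angles in degrees, forces in N, time in s.
With the tool pointing down it reaches from about 0.425 to 1.025 m from the base axis. Payload 3.6 kg.
Tool frame: the origin (TCP) lies midway between the tips of the shut fingers; the grasp point (between the pads) lies 19 mm behind it; z points along the fingers, y is the line along which they close (so a half turn about z gives the same grasp; the last joint's range is limited). The gripper opens to 85 mm and grips with 20 to 120 N. Pads are 22 mm wide; open, the fingers measure 114 mm over their backs; the gripper's body (76 mm by 85 mm) begins 54 mm behind the grasp point. The pads swing forward as they close: fully open they stand 13 mm farther back than shut.
Start: joints at [-70.789, 33.873, 2.773, 92.16, -1.908, 54.013, -1.931], TCP at [0.301, 0.659, 0.231] pointing down, gripper open.
Joint ranges: [-153.93, 153.93], [-27.13, 128.08], [-72.61, 78.16], [10.71, 143.7], [-87.88, 267.88], [4.46, 118.87], [-176.78, 176.78]. Speed limits (degrees/s): [147.25, 147.25, 180, 180, 180, 180, 180].

### API

Orientations are given as a 3x3 rotation matrix whose columns are the frame's x, y, z axes.
In Python, from rig import arm gives the robot as it stands.
- The arm moves only by the shell command python3 jog.py [FORCE], which reads ROWS from standard input. ROWS is a JSON list of rows, 1 to 5 of them, each of 7 numbers: the opening from 0.0 (shut) to 1.0 (fully open), then dx, dy, dz in shares of the most that a row can go, 1 being 50 mm, then a rotation vector rx, ry, rz in fractions of the full range, 1 being 60 degrees; each row shifts and turns the commanded pose from where the row before left it, along the tool's axes as they then stand; what a row does not reach is not made up. A row lasts 1/10 s, in which the tool goes at most 0.05 m and 8.59 degrees, less where a joint would pass 70% of its speed; a pose out of reach is approached as far as the arm can. The fingers move at their own pace and stop on an object; FORCE is the grip in N (left out, the last holds). Time passes only in rows, so rows that do not move let the fingers close. It prints the time, the measured TCP pose, the force, the opening and the grip force at its end. Input that does not fit is refused with a message, and nothing moves.
- arm.get_obs(): the state, without advancing time (a new reading comes with each control period).
- arm.grab_frame(name): name is "scene" or "side" or "wrist"; returns the picture (480x640x3 uint8, red, green, blue); there is no depth.
- arm.calibration(name): a dict with "fx", "fy", "cx", "cy" (pixels), "k1" (the pictures are not rectified: a ray, as slopes to the right and down, at radius r is drawn at 1 + k1 r^2 times it, then the intrinsics apply), "world_to_cam" (4x4, takes a point from world to camera coordinates). Camera axes: x right, y up, looking along -z (the intrinsics and any distortion apply to the point x, -y, -z); pixel columns grow to the right and rows downward; lengths in m; the calibration is good to about 2 mm. A picture is of the moment at which its call begins: read the wrist's pose just before it. calibration takes no time and is no camera call; for the wrist camera it gives the pose at the moment of the call.
- arm.close_job(): hands the job in; it is judged then, once.
The state is a dict: "clock": time; "q": joint angles; "qd": joint speeds; "joint_efforts": joint torques, N m; "position": TCP position; "ee_rot": TCP orientation; "force": force on the tool from outside, world axes, zero at the start; "moment": the same for the moment, N m; "grip_width": opening from 0.0 (shut) to 1.0 (fully open); "gripper_force": force on a finger pad.
Only numpy, scipy, OpenCV 4.12 (cv2) and the standard library are available. Lean on these libraries where they do the work, as an engineer would, in place of code of your own. Each camera call takes 0.05 s, during which the arm holds its last target. There are 200 camera calls.

## Working session

There is one attempt and no reset: what is moved stays moved. The work goes in short steps, Python scripts to look and compute and a shell command to move; the robot and the scene stay as the last step left them, time stands still between calls to the robot, and variables do not carry over. Pictures are saved under pics/ and viewed, at most 10 in all, crops included, and the job is handed in when it is done.

```bash
ls; mkdir -p pics; python3 - <<'E'
from rig import arm
import cv2
for n in("scene","side"):
    cv2.imwrite(f"pics/{n}0.png",arm.grab_frame(n)[:,:,::-1])
    c=arm.calibration(n);print(n,c)
o=arm.get_obs();print(o["position"],o["ee_rot"],o["grip_width"],o["clock"])
E
```

```text
jog.py
pics
rig.py
scene {'fx': 585.7882968980329, 'fy': 585.7882968980329, 'cx': 320.0821656441851, 'cy': 243.60151659483245, 'k1': 0.047166018111192705, 'world_to_cam': array([[ 0.7635123 ,  0.64578823, -0.00255571, -0.44872681],
       [-0.48190075,  0.5723745 ,  0.66344487,  0.20355141],
       [ 0.42990771, -0.50531672,  0.7482208 , -1.47319378],
       [ 0.        ,  0.        ,  0.        ,  1.        ]])}
side {'fx': 471.22341620422804, 'fy': 471.22341620422804, 'cx': 320.5847513786607, 'cy': 241.1318764379825, 'k1': -0.0801434504445263, 'world_to_cam': array([[ 8.14696959e-01, -5.79886615e-01,  6.15171125e-04,
        -4.51046769e-01],
       [ 4.18264216e-01,  5.88363799e-01,  6.92013790e-01,
        -3.17883583e-01],
       [-4.01651478e-01, -5.63524226e-01,  7.21884018e-01,
        -9.99913090e-01],
       [ 0.00000000e+00,  0.00000000e+00,  0.00000000e+00,
         1.00000000e+00]])}
[0.30109967 0.65869117 0.23022701] [[-9.09528100e-01  4.15641751e-01 -7.55901671e-04]
 [ 4.15642420e-01  9.09526018e-01 -1.94985748e-03]
 [-1.22929938e-04 -2.08763496e-03 -9.99997813e-01]] 1.0009180921469853 0.1
```

View pics/scene0.png

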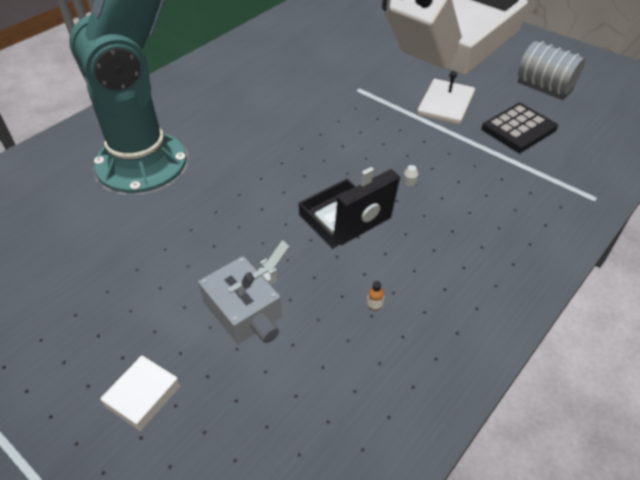

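View pics/side0.png

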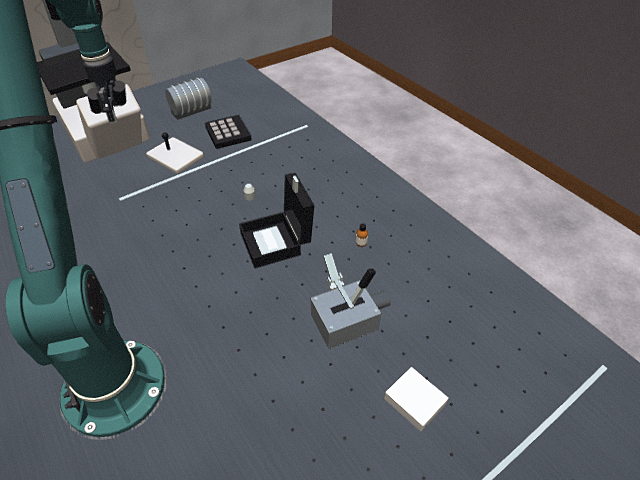

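The scene view shows the chamber at about (350,210), the shutter at (240,295), the bottle at (376,297) and the objective at (411,176). The slide box is at (140,390). The side view shows the chamber at (275,230) and the shutter at (345,310). I'll zoom in to pick out points.

```bash
python3 - <<'E'
import cv2
a=cv2.imread("pics/scene0.png")[155:350,190:430]
cv2.imwrite("pics/sc.png",cv2.resize(a,(240*10//3,195*3+13),interpolation=cv2.INTER_CUBIC)[:600]) if 0 else cv2.imwrite("pics/sc.png",cv2.resize(a,None,fx=3,fy=3,interpolation=cv2.INTER_CUBIC))
a=cv2.imread("pics/side0.png")[165:355,230:400]
cv2.imwrite("pics/si.png",cv2.resize(a,None,fx=3,fy=3,interpolation=cv2.INTER_CUBIC))
E
```

```text
(no output)
```

View pics/sc.png

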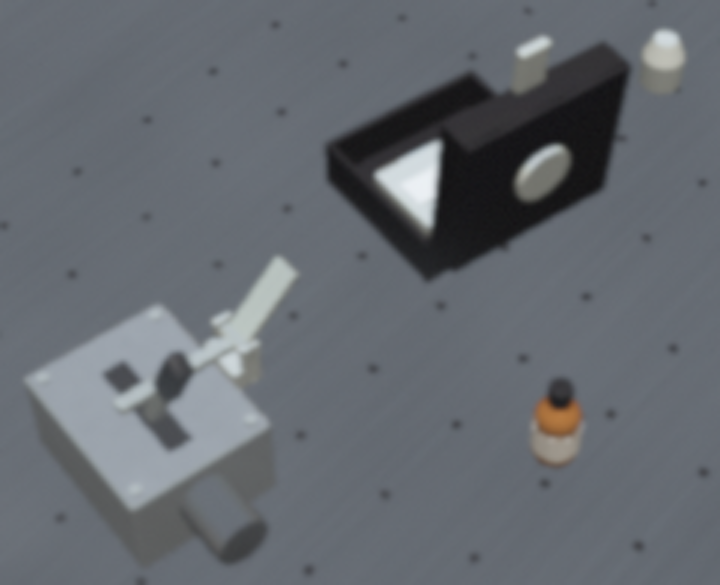

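View pics/si.png

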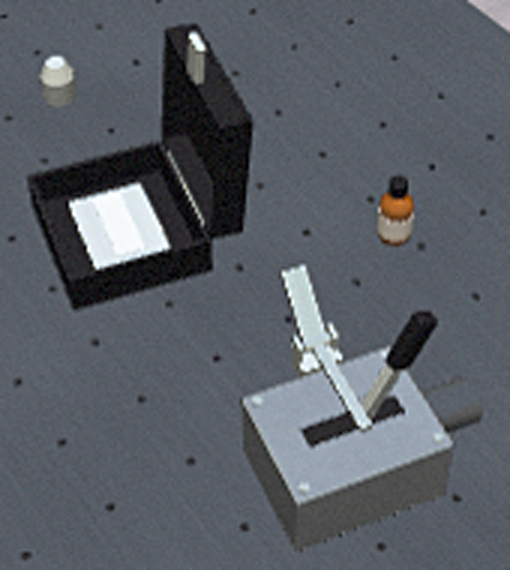

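```bash
cat > h.py <<'E'
from rig import arm
import numpy as np
from scipy.optimize import least_squares
C={n:arm.calibration(n) for n in("scene","side")}
def proj(c,P):
    M=c["world_to_cam"];p=np.atleast_2d(P)@M[:3,:3].T+M[:3,3]
    s=np.c_[p[:,0]/-p[:,2],-p[:,1]/-p[:,2]];s=s*(1+c["k1"]*(s**2).sum(1))[:,None]
    return s*[c["fx"],c["fy"]]+[c["cx"],c["cy"]]
def Rz(a):return np.array([[np.cos(a),-np.sin(a),0],[np.sin(a),np.cos(a),0],[0,0,1]])
def place(p,P):return np.atleast_2d(P)/1e3@Rz(p[2]).T+[p[0],p[1],0]
def shell(th,r,y,h):return [65-r*np.cos(th)+h*np.sin(th),y,40+r*np.sin(th)+h*np.cos(th)]
E
cat > fit.py <<'E'
from h import *
off={"scene":(190,155),"side":(230,165)}
px=lambda n,u,v:np.array([u/3+off[n][0]-.33,v/3+off[n][1]-.33])
t=np.radians(43)
tip=[5,70+60*np.cos(t),85+60*np.sin(t)]
lev=lambda a,L:[L*np.sin(a),0,45+L*np.cos(a)]
S=[("scene",(-65,-50,70),25,380),("scene",(-65,55,70),157,305),("scene",(65,55,70),272,427),("scene",(65,-50,70),133,512),("scene",(65,-50,0),145,567),
("side",(-65,55,70),243,402),("side",(65,55,70),386,349),("side",(65,-50,70),452,443),("side",(-65,-50,70),296,503),("side",(-65,-50,0),303,550),
("scene",tip,286,265),("side",tip,293,270)]
K=[("scene",(-65,-70,40),327,148),("scene",(-65,70,40),473,73),("scene",(65,-70,0),428,280),("scene",(-65,-70,0),328,182),
("side",(-65,70,40),30,180),("side",(-65,-70,0),77,307),("side",(65,-70,0),212,270),("side",(65,-70,40),210,240)]
H=[("scene",130,70,30,630,67),("scene",130,-70,30,468,150),("scene",130,-70,0,443,128),("scene",130,70,0,605,42),("scene",0,-70,30,455,268),
("side",130,70,0,165,30),("side",130,70,30,192,27),("side",130,-70,30,250,122),("side",130,-70,0,215,125),("side",0,-70,30,242,232),
("scene",166,0,4,535,45),("side",166,0,4,196,40)]
def rs(p,L):return np.concatenate([proj(C[n],place(p,P))[0]-px(n,u,v) for n,P,u,v in L])
s=least_squares(rs,[.6,0,0],args=(S,),loss="soft_l1").x
fk=lambda p:rs(p,K+[(n,shell(p[3],r,y,h),u,v) for n,r,y,h,u,v in H])
k=least_squares(fk,[.6,.3,0,1.5],loss="soft_l1").x
print("shutter",s[:2],np.degrees(s[2]));print(rs(s,S).reshape(-1,2).round(1).tolist())
print("chamber",k[:2],np.degrees(k[2]),"th",k[3]);print(fk(k).reshape(-1,2).round(1).tolist())
P=lambda n,q,v:print(n,place(q,v)[0].round(4))
P("tail",s,[5,110,122]);P("pivot",s,[5,70,85]);P("grip0",s,lev(.45,110));P("grip1",s,lev(-.3,110))
for n in C:
  L=px(n,*{"scene":(172,372),"side":(412,338)}[n]); print(n,"grip err",proj(C[n],place(s,lev(.45,110)))[0]-L)
for th in(k[3],1,.5,0):P("tab%.2f"%th,k,shell(th,154,0,4))
for n,g in(("bottle",[("scene",376,297,40),("side",362,236,40)]),("obj",[("scene",411,176,30),("side",249,191,30)])):
  f=lambda q:np.concatenate([proj(C[m],[q[0],q[1],z/1e3])[0]-[u,v] for m,u,v,z in g]);print(n,least_squares(f,[.7,.2]).x)
np.save("pose.npy",np.r_[s,k])
E
python3 fit.py
cat >> h.py <<'E'
from scipy.spatial.transform import Rotation as Ro
p_=np.load("pose.npy");s,k=p_[:3],p_[3:]
def Rt(yaw,tilt=0):  # tool y along frame y, z down; tilt: fingers lean so tip points to -y
    b=np.array([[-1.,0,0],[0,1,0],[0,0,-1]]); return Rz(yaw)@Ro.from_euler("x",-tilt,degrees=True).as_matrix()@b
def to(P,R,o=None):
    o=o or arm.get_obs();r=np.array(o["ee_rot"]);d=r.T@(np.array(P)-o["position"])
    w=Ro.from_matrix(r.T@R).as_rotvec(degrees=True)
    print("P",np.round(P,3),"d",d.round(4),"rot",w.round(2))
    return P,R
def leg(P0,R0,P1,R1):print("  leg",(R0.T@(P1-P0)).round(4),Ro.from_matrix(R0.T@R1).as_rotvec(degrees=True).round(2))
E
python3 - <<'E'
from h import *
R=Rt(k[2])
A=place(k,shell(k[3],115,0,30+11+25))[0]
hi=A.copy();hi[2]=.26
to(hi,R);P=hi
for th in(k[3],1.5,1.3,1.1,.9,.7,.5,.3,.15,0):
    Q=place(k,shell(th,115,0,30+11*np.sin(th)+(20 if th==k[3] else -2)))[0]
    print(th,Q.round(3),end="");leg(P,R,Q,R);P=Q
E
```

```text
P [0.639 0.137 0.26 ] d [-0.5244 -0.3344 -0.029 ] rot [ -0.12  -0.   -10.67]
1.6469742908218208 [0.634 0.138 0.15 ]  leg [ 0.005 -0.     0.11 ] [0. 0. 0.]
1.5 [0.597 0.147 0.157]  leg [ 0.0388  0.     -0.0074] [0. 0. 0.]
1.3 [0.573 0.153 0.161]  leg [ 0.0243 -0.     -0.0037] [0. 0. 0.]
1.1 [0.549 0.159 0.16 ]  leg [0.0249 0.     0.0015] [0. 0. 0.]
0.9 [0.525 0.165 0.153]  leg [ 0.0243 -0.      0.0068] [0. 0. 0.]
0.7 [0.503 0.17  0.141]  leg [0.0226 0.     0.0119] [0. 0. 0.]
0.5 [0.484 0.175 0.124]  leg [ 0.0196 -0.      0.0166] [0. 0. 0.]
0.3 [0.469 0.179 0.104]  leg [0.0157 0.     0.0205] [0. 0. 0.]
0.15 [0.461 0.181 0.086]  leg [0.0087 0.     0.0173] [0. 0. 0.]
0 [0.455 0.182 0.068]  leg [ 0.0057 -0.      0.0185] [0. 0. 0.]
```

Careful with the scale: shifts go in shares of 50 mm and turns go in shares of 60 degrees. That gives: -0.04 m is -0.8, -0.0257 m is -0.514, -5.3 degrees / 60 = -0.0883.

```bash
echo '[[0,0,0,-0.58,0,0,-0.0883],[0,-0.8,-0.514,0,0,0,0],[0,-0.8,-0.514,0,0,0,0],[0,-0.8,-0.514,0,0,0,0],[0,-0.8,-0.514,0,0,0,0]]' | python3 jog.py 40
echo '[[0,-0.8,-0.514,0,0,0,0],[0,-0.8,-0.514,0,0,0,0],[0,-0.8,-0.514,0,0,0,0],[0,-0.8,-0.514,0,0,0,0],[0,-0.8,-0.514,0,0,0,0]]' | python3 jog.py
python3 - <<'E'
from h import *
to([.639,.137,.26],Rt(k[2]))
E
```

```text
clock: 0.6
position: [0.4193, 0.5077, 0.2599]
ee_rot: [[-0.944, 0.33, -0.0], [0.33, 0.944, -0.001], [0.0, -0.001, -1.0]]
force: [1.1, 0.7, 0.9]
grip_width: 0.148
gripper_force: 0.0
clock: 1.1
position: [0.5656, 0.3204, 0.2599]
ee_rot: [[-0.944, 0.33, -0.001], [0.33, 0.944, -0.0], [0.001, -0.001, -1.0]]
force: [1.3, 1.0, 0.4]
grip_width: 0.003
gripper_force: 0.0
P [0.639 0.137 0.26 ] d [-1.298e-01 -1.489e-01 -1.000e-04] rot [-0.03 -0.03 -5.38]
```

Converted, -0.034 m is -0.68, -0.03 m is -0.6, -5.4 degrees / 60 = -0.09.

```bash
echo '[[0,-0.6,-0.68,0,0,0,0],[0,-0.6,-0.68,0,0,0,0],[0,-0.6,-0.68,0,0,0,0],[0,-0.6,-0.68,0,0,0,0],[0,0,0,0,0,0,-0.09]]' | python3 jog.py
python3 - <<'E'
from h import *
to([.639,.137,.26],Rt(k[2]))
E
```

```text
clock: 1.6
position: [0.6361, 0.1435, 0.26]
ee_rot: [[-0.968, 0.25, 0.001], [0.25, 0.968, -0.007], [-0.003, -0.006, -1.0]]
force: [0.3, 0.1, -0.2]
grip_width: -0.0
gripper_force: 0.0
P [0.639 0.137 0.26 ] d [-0.0045 -0.0055  0.0001] rot [-0.35  0.17 -0.58]
```

Converted, 0.04 m is 0.8, 0.03 m is 0.6.

```bash
echo '[[0,-0.08,-0.1,0.6,0,0,0],[0,0,0,0.8,0,0,0],[0,0.1,0,0.8,0,0,0],[0,0.3,0,0,0,0,0],[0,0,0,0,0,0,0]]' | python3 jog.py
echo '[[0,0.24,0,-0.08,0,0,0],[0,0.24,0,-0.08,0,0,0],[0,0.24,0,-0.04,0,0,0],[0,0.24,0,-0.04,0,0,0],[0,0,0,0,0,0,0]]' | python3 jog.py
python3 - <<'E'
from h import *
import cv2
cv2.imwrite("pics/s1.png",cv2.resize(arm.grab_frame("side")[120:300,200:400,::-1],None,fx=3,fy=3))
to([.549,.159,.16],Rt(k[2]))
E
```

```text
clock: 2.1
position: [0.6136, 0.1532, 0.148]
ee_rot: [[-0.971, 0.239, -0.006], [0.239, 0.971, -0.001], [0.005, -0.003, -1.0]]
force: [0.7, 0.2, -0.0]
grip_width: -0.001
gripper_force: 0.0
clock: 2.6
position: [0.5678, 0.1658, 0.1632]
ee_rot: [[-0.971, 0.238, -0.001], [0.238, 0.971, 0.001], [0.001, 0.0, -1.0]]
force: [0.0, 0.4, 0.3]
grip_width: 0.004
gripper_force: 0.0
P [0.549 0.159 0.16 ] d [ 0.0173 -0.011   0.0029] rot [ 0.01 -0.07  0.1 ]
```

View pics/s1.png

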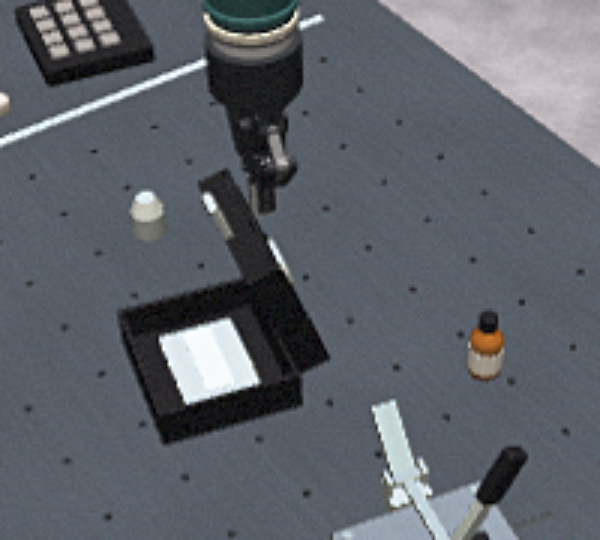

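The shell has started to swing, with the fingertip behind its top edge at about (262,205) in the crop. I'll carry on round the arc.

Converted, 0.017 m is 0.34, 0.011 m is 0.22.

```bash
echo '[[0,0.34,-0.06,0.04,0,0,0],[0,0.24,-0.06,0.06,0,0,0],[0,0.24,-0.06,0.08,0,0,0],[0,0.22,0,0.12,0,0,0],[0,0.22,0,0.12,0,0,0]]' | python3 jog.py
echo '[[0,0.2,0,0.16,0,0,0],[0,0.2,0,0.18,0,0,0],[0,0.16,0,0.2,0,0,0],[0,0.16,0,0.2,0,0,0],[0,0.1,0,0.2,0,0,0]]' | python3 jog.py
python3 - <<'E'
from h import *
to([.455,.182,.068],Rt(k[2]))
E
```

```text
clock: 3.15
position: [0.5057, 0.1709, 0.1408]
ee_rot: [[-0.971, 0.24, -0.0], [0.24, 0.971, -0.0], [0.0, -0.001, -1.0]]
force: [1.9, 0.8, 0.2]
grip_width: -0.001
gripper_force: 0.7
clock: 3.65
position: [0.465, 0.1809, 0.0932]
ee_rot: [[-0.971, 0.239, -0.002], [0.239, 0.971, -0.001], [0.002, -0.001, -1.0]]
force: [-0.2, 0.5, 0.6]
grip_width: 0.002
gripper_force: 0.7
P [0.455 0.182 0.068] d [ 0.0099 -0.0013  0.0252] rot [-0.08 -0.12  0.05]
```

Converted, 0.008 m is 0.16, 0.004 m is 0.08.

```bash
echo '[[0,0.08,0,0.16,0,0,0],[0,0.06,0,0.16,0,0,0],[0,0.04,0,0.16,0,0,0],[0,0,0,0.04,0,0,0],[0,0,0,0,0,0,0]]' | python3 jog.py
echo '[[0,0,0,0.04,0,0,0],[0,0,0,0.04,0,0,0],[0,0,0,0,0,0,0],[0,0,0,0,0,0,0]]' | python3 jog.py
python3 - <<'E'
from h import *
import cv2
cv2.imwrite("pics/s2.png",cv2.resize(arm.grab_frame("side")[150:300,200:400,::-1],None,fx=3,fy=3))
E
```

```text
clock: 4.15
position: [0.4574, 0.1829, 0.0698]
ee_rot: [[-0.971, 0.24, -0.002], [0.24, 0.971, -0.0], [0.002, -0.001, -1.0]]
force: [-6.0, -0.4, 23.1]
grip_width: -0.001
gripper_force: 11.6
clock: 4.55
position: [0.4574, 0.183, 0.0694]
ee_rot: [[-0.971, 0.24, -0.001], [0.24, 0.971, 0.001], [0.001, 0.0, -1.0]]
force: [-11.4, -2.8, 61.7]
grip_width: -0.001
gripper_force: 30.5
```

View pics/s2.png

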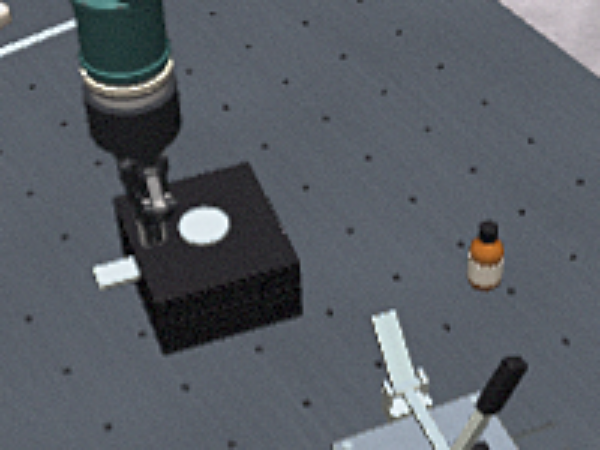

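The shell is shut: the force has risen to 62 N at z = 0.069, against a shell top of 0.070. Next is the catch.

```bash
echo '[[0,0,0,-0.4,0,0,0],[0,0,0,-0.8,0,0,0],[0,0,0,-0.9,0,0,0],[0,0,0,-0.6,0,0,0]]' | python3 jog.py
python3 - <<'E'
from h import *
P=place(s,[5,106,85+75])[0];R=Rt(s[2]);to(P,R)
print(Rt(0,30)[:,2])
for c,z,t in((36,60,0),(36,42,0),(40,20,8),(42,6,16),(44,-14,24),(44,-28,32),(43,-36,38)):
    Q=place(s,[5,70+c,85+z])[0];R2=Rt(s[2],t);print(Q.round(3),end="");leg(P,R,Q,R2);P,R=Q,R2
E
```

```text
clock: 5.0
position: [0.4592, 0.1833, 0.2016]
ee_rot: [[-0.971, 0.24, 0.003], [0.24, 0.971, 0.001], [-0.003, 0.002, -1.0]]
force: [-0.3, 1.0, -0.3]
grip_width: -0.001
gripper_force: 0.0
P [ 0.538 -0.053  0.16 ] d [-0.1334 -0.2108  0.0415] rot [ 0.11  0.15 -2.89]
[ 0.        -0.5       -0.8660254]
[ 0.538 -0.053  0.145]  leg [0.    0.    0.015] [0. 0. 0.]
[ 0.538 -0.053  0.127]  leg [0.    0.    0.018] [0. 0. 0.]
[ 0.539 -0.049  0.105]  leg [0.    0.004 0.022] [8. 0. 0.]
[ 0.539 -0.047  0.091]  leg [-0.      0.0039  0.0136] [ 8. -0.  0.]
[ 0.54  -0.045  0.071]  leg [0.     0.0074 0.0187] [ 8. -0.  0.]
[ 0.54  -0.045  0.057]  leg [0.     0.0057 0.0128] [ 8. -0. -0.]
[ 0.539 -0.046  0.049]  leg [0.     0.0034 0.0073] [ 6.  0. -0.]
```

Converted, -0.042 m is -0.84, -0.0265 m is -0.53, -2.9 degrees / 60 = -0.0483.

```bash
echo '[[0,-0.53,-0.84,0,0,0,-0.0483],[0,-0.53,-0.84,0,0,0,0],[0,-0.53,-0.84,0,0,0,0],[0,-0.53,-0.84,0,0,0,0],[0,-0.53,-0.84,0,0,0,0]]' | python3 jog.py
echo '[[0,0,0,0.6,0,0,0],[0,0,0,0,0,0,0]]' | python3 jog.py
python3 - <<'E'
from h import *
to(place(s,[5,106,145])[0],Rt(s[2]))
E
```

```text
clock: 5.5
position: [0.5465, -0.0511, 0.199]
ee_rot: [[-0.982, 0.19, 0.0], [0.19, 0.982, 0.0], [-0.0, 0.0, -1.0]]
force: [1.5, 1.1, 0.2]
grip_width: 0.004
gripper_force: 0.0
clock: 5.7
position: [0.5437, -0.0512, 0.1664]
ee_rot: [[-0.981, 0.194, -0.006], [0.194, 0.981, -0.0], [0.006, -0.002, -1.0]]
force: [-1.0, 1.0, -0.4]
grip_width: 0.002
gripper_force: 0.0
P [ 0.538 -0.053  0.145] d [ 0.0049 -0.0032  0.0214] rot [-0.09 -0.35 -0.2 ]
```

Converted, 0.02 m is 0.4, 0.011 m is 0.22, 4 degrees / 60 = 0.0667.

```bash
echo '[[0,0.1,-0.06,0.4,0,0,0],[0,0,0,0.2,0,0,0],[0,0,0,0.2,0,0,0],[0,0,0.04,0.22,0.0667,0,0],[0,0,0.04,0.22,0.0667,0,0]]' | python3 jog.py
echo '[[0,0,0.04,0.14,0.0667,0,0],[0,0,0.04,0.14,0.0667,0,0],[0,0,0.08,0.18,0.0667,0,0],[0,0,0.08,0.18,0.0667,0,0],[0,0,0,0,0,0,0]]' | python3 jog.py
python3 - <<'E'
from h import *
to(place(s,[5,114,57])[0],Rt(s[2],32))
E
```

```text
clock: 6.2
position: [0.5423, -0.0481, 0.1078]
ee_rot: [[-0.982, 0.19, -0.024], [0.191, 0.972, -0.138], [-0.003, -0.14, -0.99]]
force: [-0.5, -0.3, 1.9]
grip_width: -0.002
gripper_force: 1.1
clock: 6.7
position: [0.5424, -0.0397, 0.0711]
ee_rot: [[-0.983, 0.166, -0.076], [0.182, 0.898, -0.4], [0.002, -0.407, -0.914]]
force: [-0.2, 1.1, 0.0]
grip_width: 0.003
gripper_force: 0.0
P [ 0.54  -0.045  0.057] d [0.0017 0.0001 0.0154] rot [7.99 0.14 0.51]
```

Converted, 0.008 m is 0.16, 0.007 m is 0.14, 4 degrees / 60 = 0.0667.

```bash
echo '[[0,0.02,0,0.16,0.0667,0,0],[0,0.02,0,0.14,0.0667,0,0],[0,0,0.06,0.14,0.0667,0,0],[0,0,0,0.06,0,0,0],[0,0,0,0,0,0,0]]' | python3 jog.py
python3 - <<'E'
from h import *
import cv2
cv2.imwrite("pics/s3.png",cv2.resize(arm.grab_frame("side")[190:390,250:450,::-1],None,fx=3,fy=3))
E
```

```text
clock: 7.2
position: [0.5398, -0.0506, 0.0517]
ee_rot: [[-0.982, 0.153, -0.11], [0.189, 0.796, -0.576], [-0.001, -0.586, -0.81]]
force: [-2.0, 12.3, 20.0]
grip_width: 0.001
gripper_force: 11.4
```

View pics/s3.png

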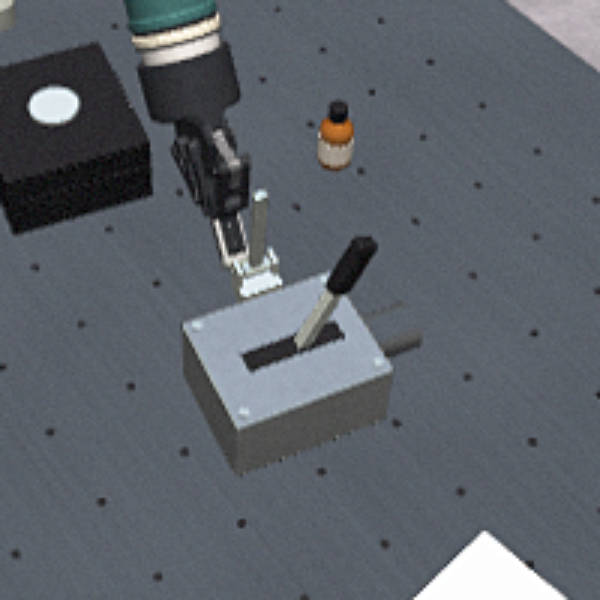

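The catch bar stands upright at about (260,225), clear of the lever. I'll hold briefly, then back out along the fingers.

Converted, -0.04 m is -0.8, -0.02 m is -0.4.

```bash
echo '[[0,0,0,0.04,0,0,0],[0,0,0,0,0,0,0],[0,0,0,0,0,0,0],[0,0,0,-0.4,0,0,0],[0,0,0,-0.8,0,0,0]]' | python3 jog.py
echo '[[0,0,0,-0.8,0,0,0],[0,0,0,-0.8,-0.1333,0,0],[0,0,0,-0.9,-0.1333,0,0],[0,0,0,-0.4,-0.1333,0,0],[0,0,0,0,-0.1333,0,0]]' | python3 jog.py
python3 - <<'E'
from h import *
R=Rt(s[2]);a=.45
B=np.array([110*np.sin(a)+40,0,225]);P=place(s,B)[0];to(P,R)
for q in([90,0,220],[90,0,135],[75,0,135],[48+20,0,135],[-32+20-4,0,135]):
    Q=place(s,q)[0];print(Q.round(3),end="");leg(P,R,Q,R);P=Q
E
```

```text
clock: 7.75
position: [0.5427, -0.021, 0.097]
ee_rot: [[-0.981, 0.155, -0.116], [0.193, 0.794, -0.576], [0.003, -0.588, -0.809]]
force: [0.1, 0.1, -0.5]
grip_width: -0.002
gripper_force: 0.0
clock: 8.25
position: [0.5624, 0.0557, 0.2255]
ee_rot: [[-0.982, 0.188, -0.0], [0.187, 0.981, -0.059], [-0.011, -0.058, -0.998]]
force: [0.1, -0.8, -1.3]
grip_width: 0.001
gripper_force: 0.0
P [ 0.599 -0.173  0.225] d [-0.0791 -0.2175  0.014 ] rot [-3.33  0.63  0.19]
[ 0.601 -0.174  0.22 ]  leg [-0.0022  0.      0.005 ] [0. 0. 0.]
[ 0.601 -0.174  0.135]  leg [0.    0.    0.085] [0. 0. 0.]
[ 0.587 -0.171  0.135]  leg [0.015 0.    0.   ] [0. 0. 0.]
[ 0.58  -0.169  0.135]  leg [ 0.007 -0.     0.   ] [0. 0. 0.]
[ 0.497 -0.153  0.135]  leg [0.084 0.    0.   ] [0. 0. 0.]
```

Converted, -0.043 m is -0.86, -0.019 m is -0.38, -3.3 degrees / 60 = -0.055.

```bash
echo '[[0,-0.38,-0.86,0,-0.055,0,0],[0,-0.38,-0.86,0,0,0,0],[0,-0.38,-0.86,0,0,0,0],[0,-0.38,-0.86,0,0,0,0],[0,-0.38,-0.86,0,0,0,0]]' | python3 jog.py
echo '[[0,0,0,0,0,0,0]]' | python3 jog.py
python3 - <<'E'
from h import *
to(place(s,[98,0,135])[0],Rt(s[2]))
E
```

```text
clock: 8.75
position: [0.6109, -0.1778, 0.2263]
ee_rot: [[-0.982, 0.191, 0.0], [0.191, 0.982, -0.011], [-0.002, -0.011, -1.0]]
force: [1.3, 0.2, 0.2]
grip_width: -0.001
gripper_force: 0.0
clock: 8.85
position: [0.6108, -0.1863, 0.2271]
ee_rot: [[-0.979, 0.203, 0.002], [0.202, 0.979, -0.018], [-0.006, -0.017, -1.0]]
force: [0.0, -0.1, -0.1]
grip_width: 0.003
gripper_force: 0.0
P [ 0.609 -0.175  0.135] d [0.0044 0.0122 0.0919] rot [-0.99  0.32 -0.67]
```

Converted, 0.045 m is 0.9, 0.03 m is 0.6, -1 degrees / 60 = -0.0167.

```bash
echo '[[0,0,0.22,0.6,-0.0167,0,0],[0,0,0,0.9,0,0,0],[0,0,0,0.34,0,0,0],[0,0,0,0,0,0,0]]' | python3 jog.py
python3 - <<'E'
from h import *
import cv2
cv2.imwrite("pics/s4.png",cv2.resize(arm.grab_frame("side")[190:390,250:450,::-1],None,fx=3,fy=3))
for x in(90,-7,-12):to(place(s,[x,0,135])[0],Rt(s[2]))
E
```

```text
clock: 9.25
position: [0.6106, -0.1637, 0.1307]
ee_rot: [[-0.982, 0.19, -0.004], [0.19, 0.982, 0.008], [0.005, 0.007, -1.0]]
force: [-0.5, 0.1, 0.7]
grip_width: -0.002
gripper_force: 0.0
P [ 0.601 -0.174  0.135] d [ 0.0089 -0.0111 -0.0025] rot [ 0.36 -0.09  0.02]
P [ 0.506 -0.155  0.135] d [ 0.1059 -0.0111 -0.0023] rot [ 0.36 -0.09  0.02]
P [ 0.501 -0.154  0.135] d [ 0.1109 -0.0111 -0.0023] rot [ 0.36 -0.09  0.02]
```

View pics/s4.png

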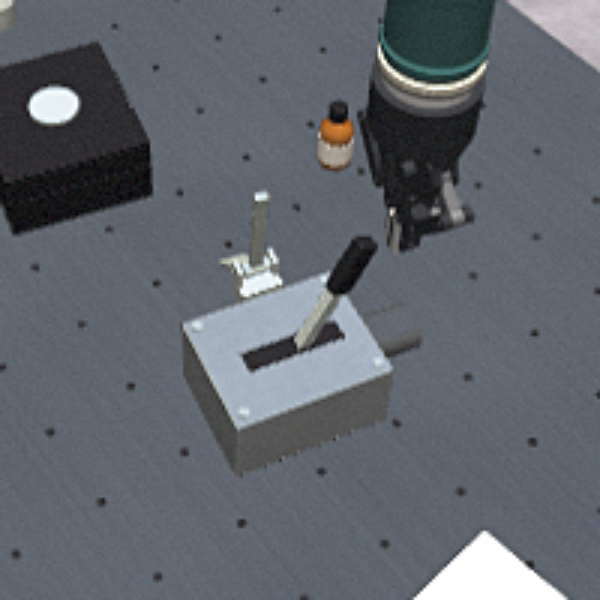

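The fingers are behind the handle, tip at about (400,245) with the handle at (352,262), and the catch is still flipped. I'll centre and then pull.

```bash
echo '[[0,0,-0.18,0,0,0,0],[0,0.16,0,-0.02,0,0,0],[0,0.4,0,-0.02,0,0,0],[0,0.4,0,0,0,0,0],[0,0.3,0,0,0,0,0]]' | python3 jog.py
echo '[[0,0.3,0,0,0,0,0],[0,0.3,0,0,0,0,0],[0,0,0,0,0,0,0]]' | python3 jog.py
python3 - <<'E'
from h import *
for x in(-7,-12):to(place(s,[x,0,135])[0],Rt(s[2]))
E
```

```text
clock: 9.8
position: [0.5541, -0.1633, 0.1386]
ee_rot: [[-0.981, 0.191, 0.014], [0.191, 0.982, 0.002], [-0.013, 0.004, -1.0]]
force: [7.3, -0.2, 14.0]
grip_width: -0.003
gripper_force: 2.8
clock: 10.1
position: [0.5254, -0.1573, 0.1394]
ee_rot: [[-0.981, 0.191, 0.016], [0.191, 0.982, 0.002], [-0.015, 0.005, -1.0]]
force: [5.8, -0.3, 3.2]
grip_width: -0.004
gripper_force: 1.9
P [ 0.506 -0.155  0.135] d [ 0.0194 -0.0016  0.0041] rot [ 0.28  0.88 -0.  ]
P [ 0.501 -0.154  0.135] d [ 0.0244 -0.0016  0.004 ] rot [ 0.28  0.88 -0.  ]
```

Converted, 0.01 m is 0.2, 0.008 m is 0.16.

```bash
echo '[[0,0.2,0,0,0,0,0],[0,0.16,0,0.02,0,0,0],[0,0,0,0,0,0,0],[0,0,0,0,0,0,0]]' | python3 jog.py
echo '[[0,0.1,0,0,0,0,0],[0,0,0,0,0,0,0],[0,0,0,0,0,0,0]]' | python3 jog.py
```

```text
clock: 10.5
position: [0.5096, -0.1542, 0.1379]
ee_rot: [[-0.982, 0.191, 0.018], [0.191, 0.982, 0.001], [-0.017, 0.005, -1.0]]
force: [6.6, 0.4, 6.4]
grip_width: -0.001
gripper_force: 3.8
clock: 10.8
position: [0.5047, -0.1532, 0.1373]
ee_rot: [[-0.982, 0.191, 0.017], [0.191, 0.982, 0.001], [-0.017, 0.004, -1.0]]
force: [6.7, -0.5, 2.7]
grip_width: 0.002
gripper_force: 3.7
```

Converted, 0.004 m is 0.08.

```bash
echo '[[0,0.08,0,0,0,0,0],[0,0,0,0,0,0,0],[0,0,0,0,0,0,0]]' | python3 jog.py
echo '[[0,0.08,0,0,0,0,0],[0,0,0,0,0,0,0],[0,0,0,0,0,0,0]]' | python3 jog.py
python3 - <<'E'
from h import *
import cv2
cv2.imwrite("pics/s5.png",cv2.resize(arm.grab_frame("side")[190:390,250:450,::-1],None,fx=3,fy=3))
E
```

```text
clock: 11.1
position: [0.503, -0.1529, 0.1373]
ee_rot: [[-0.982, 0.19, 0.021], [0.19, 0.982, -0.001], [-0.021, 0.003, -1.0]]
force: [9.4, -1.2, -1.8]
grip_width: -0.004
gripper_force: 4.6
clock: 11.4
position: [0.5026, -0.1529, 0.138]
ee_rot: [[-0.981, 0.19, 0.028], [0.19, 0.982, -0.003], [-0.028, 0.003, -1.0]]
force: [14.3, -2.3, -4.8]
grip_width: -0.005
gripper_force: 6.3
```

View pics/s5.png

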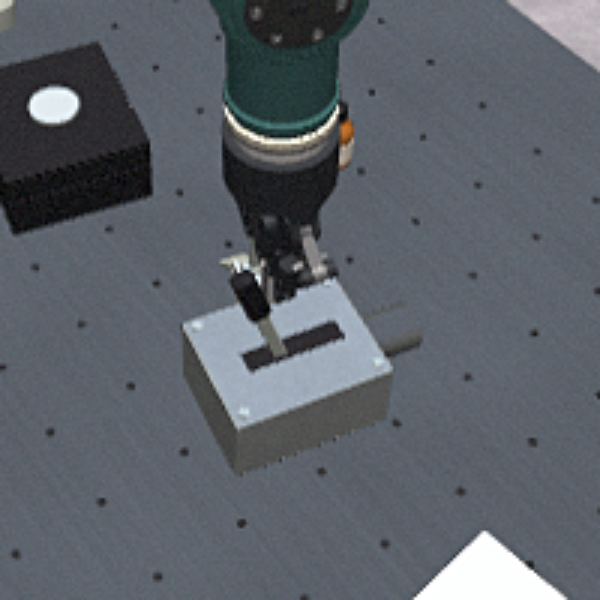

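The lever leans towards the robot, handle at about (250,295). The force is climbing while the position has stalled, so it is at its stop. The catch tail at (235,262) has not moved. I'll hold and hand in.

```bash
echo '[[0,0,0,0,0,0,0],[0,0,0,0,0,0,0],[0,0,0,0,0,0,0],[0,0,0,0,0,0,0],[0,0,0,0,0,0,0]]' | python3 jog.py
python3 -c "
from rig import arm
print(arm.close_job())"
```

```text
clock: 11.95
position: [0.5026, -0.1529, 0.138]
ee_rot: [[-0.981, 0.19, 0.028], [0.19, 0.982, -0.003], [-0.028, 0.003, -1.0]]
force: [14.4, -2.6, -5.0]
grip_width: 0.002
gripper_force: 6.3
the job is handed in; nothing more can be done
None
```

I handed the job in at about 12 s with the chamber shut, the catch flipped and the lever held at its stop with about 14 N; I saw no bystander move, and no verdict was returned.

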